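# Set the jig's stop screw to the setting block

## Task

Slide the wooden setting block along its channel until its front part is under the stop screw (well short of the fence), then wind the screw down with the T-handled driver until its sprung foot just drags lightly on the block: a few newtons, neither loose nor clamped. With the driver left standing in the screw, push the block the rest of the way to the fence, so that it drags beneath the foot, and leave it there still lightly held. Leave the other things on the desk alone.

Things in the scene. Friction and masses are not known exactly. Their poses are not given: they have to be found in the camera images.
- bed: Aluminium bed of the jig, fixed, 345 x 110 x 10 mm. Origin on the desk; x runs along the channel towards the fence, z up. The channel lies at y = 0 from x = -240 mm to the fence: floor 10 mm above the desk, 54 mm wide, its two side rails 10 mm wide, their tops 22 mm above the desk.
- fence_face (a point): Middle of the lower edge of the fence's face, on the channel's floor at the bed's x = +85 mm, 10 mm above the desk. The fence closes the channel; its top is 44 mm above the desk.
- bracket: Grey portal (stop bracket) over the channel, fixed; axes as the bed's, origin on the desk on the vertical axis of the stop screw, over the channel's middle. 50 mm long (x), 108 mm wide (y). The screw in it goes down 16 mm a turn (2.55 mm a radian) when turned clockwise seen from above, by 0.1 to 0.65 turn in all; it takes about 0.06 N m and stays where it is left.
- sleeve_base (a point): Foot of the guard sleeve, on the screw's axis, 72 mm above the desk. In the sleeve sits the screw's steel head, 44 mm across: a flat rim around a 30 mm recess; 6 mm below the rim a straight slot 8 mm deep crosses the recess, 10 mm wide at its floor, its upper half flared to 18 mm. Its direction is not reported: see it from above, or rest the driver loosely in the recess and turn it until the blade drops in.
- sleeve_top (a point): Centre of the guard sleeve's open top, on the screw's axis, 128 mm above the desk; sleeve 66 mm outside, 52 mm inside. The screw head's rim lies 18 to 21 mm below it at the start.
- crossbar_under (a point): Point on the screw's axis at the underside of the crossbar, 62 mm above the desk. Below it hangs the screw's sprung foot, a 26 mm disc: 2 N per mm, 6 mm stroke, no preload. It is 0.8 to 8 mm above the block's top at the start. When the rim is 24 mm below the sleeve's top the foot meets the block on average, but this differs by up to 2 mm either way: feel the block's drag.
- block: Wooden setting block, loose, 180 mm (its x) x 50 x 36 mm high, 0.15 to 0.26 kg; origin at the centre of its underside. It starts in the channel, front end (+x) short of the screw. Friction on the bed and under the foot is alike (coefficient 0.51 to 0.69), so the foot's force adds to the drag twice. Right is a foot force of 1.5 to 5.5 N, best 3.5 N: about 4 N more drag than with the foot clear.
- driver: T-handled driver, loose, 0.15 kg, 114 mm tall, standing in its stand. Origin at the blade's tip, z up the shank. Blade 26 mm wide (x), 6 mm thick, 14 mm long; above it a 45 mm flange, 6 mm thick, which rests on the stand, or on the head's rim when the blade is fully in the slot; shank 18 mm thick; black handle bar 70 mm long (along x), 18 mm thick (y), 92 to 114 mm above the tip.
- stand: Dark wooden ring, fixed, 54 mm outside, 24 mm high, in which the driver stands at the start (blade tip 10 mm above the desk). Origin at the centre of its underside.
- brick_tower: Bystander: loose tower of toy bricks, 32 x 64 mm, 96 mm high; origin at the centre of its underside.
- battery_box: Bystander: loose black battery box, 70 x 36 mm, 22 mm high; origin at the centre of its underside.

How it is judged:
On the way, in this order (a step that is already met when the one before it is completed fails the run):
1. the block's front part lies under the screw, its front end 5 to 80 mm past the screw's axis and at least 15 mm short of the fence, the foot not yet touching it (x of block in the frame of bracket above -0.085 m and x of block in the frame of bed below -0.02 m and contact force between bracket and block below 0.3 N), for 0.2 s.
2. the driver stands in the screw, its blade fully in the slot, and the foot bears on the block with 1.5 to 5.5 N, the block still at least 15 mm short of the fence (contact force between bracket and block between 1.5 and 5.5 N and x of block in the frame of bed below -0.02 m and horizontal distance between driver and sleeve_top below 0.008 m and z of driver in the frame of sleeve_top below -0.0355 m), for 0.3 s.
At the end, for the whole second after the job is handed in: The block lies at the fence (within 4 mm) under the stop screw, whose foot bears on it with 1.5 to 5.5 N; the driver stands upright in the screw's slot (within 8 mm of the axis, tilted less than 0.2 rad, blade fully in, its tip at least 35.5 mm below the sleeve's top), and all is at rest (contact force between bracket and block between 1.5 and 5.5 N and x of block in the frame of bed above -0.009 m and linear speed of block below 0.01 m/s and horizontal distance between driver and sleeve_top below 0.008 m and z of driver in the frame of sleeve_top below -0.0355 m and angle between driver's own z axis and vertical below 0.2 rad and linear speed of driver below 0.02 m/s); the robot touches nothing.
It fails at once if a bystander (brick tower, battery box) is pushed more than 20 mm (distance of any of brick_tower, battery_box from where it was at the start of the episode above 0.02 m).
It also fails if it takes over 72 s, if anything falls off the work surface, if the arm or the gripper's body presses on something with over 40 N, if the wrist force passes 120 N, or if a joint passes its speed limit or range.

## Robot

A 6-joint arm with a two-finger parallel gripper is mounted at the origin on the work surface. World frame = base frame: x ahead of the robot, y to its left, z up, the work surface at z = 0. Lengths are in m, angles in rad, forces in N, time in s.
With the tool pointing down it reaches from about 0.35 to 0.775 m from the base axis. Payload 5.5 kg.
Tool frame: the origin (TCP) lies at the very end of the fingers, on their centre line; the grasp point (between the pads) lies env.hold_point_z behind it (env.hold_point_z is the distance from the TCP to the grasp point, in m); z points along the fingers, y is the line along which they close (so a half turn about z gives the same grasp; the last joint's range is limited). The gripper opens to 85 mm and grips with 20 to 120 N. Pads are 22 mm wide; open, the fingers measure 114 mm over their backs; the gripper's body (76 mm by 85 mm) begins 54 mm behind the grasp point. The pads swing forward as they close: fully open they stand 13 mm farther back than shut.
Start: joints at [1.099, 0.313, 0.046, 1.304, 0, 1.431], TCP at [0.187, 0.544, 0.231] pointing down, gripper open.
Joint ranges: [-2.76, 2.76], [-0.86, 1.69], [-1.03, 1.26], [-2.2, 2.34], [-1.47, 1.5], [-3.14, 3.14]. Speed limits (rad/s): [2.57, 2.57, 3.14, 3.14, 3.14, 3.14].

## Interface

Orientations are given as a unit quaternion [w, x, y, z].
In Python, from workcell import env gives the robot as it stands.
- The arm moves only by the tool carry_out, never from a script. Its argument "steps" is a list of rows, each a list of 3 entries, a list of its own where there are three numbers: the turn, a rotation vector about the tool's x, y, z in degrees, then the shift along the tool's x, y, z in cm, then the closure in counts, from 0 (fully open) to 255 (shut). A call has exactly 8 rows; each row is the pose to reach, as a shift and turn from the pose commanded when the call began, along the tool's axes at that moment; what a row does not reach only later rows make up. A row lasts 1/8 s, in which the tool goes at most 62.5 mm and 10.7 degrees, less where a joint would pass 70% of its speed; a pose out of reach is approached as far as the arm can. A call with a gripper value outside its range is refused whole. The fingers move at their own pace and stop on an object; "force" is the grip in N (left out, the last holds). Time passes only in rows, so rows that repeat a pose let the fingers close, or fill a call up. It gives the time, the measured TCP pose, the force, the opening and the grip force at its end, in the units of the state.
- env.get_state(): the state, without advancing time (a new reading comes with each control period).
- env.read_camera(name): name is "side" or "top" or "wrist"; returns (picture, depth): 400x640x3 uint8, red, green, blue; 400x640 float32, m along the optical axis (not along the pixel's ray), 0 where there is no reading.
- env.get_calibration(name): a dict with "fx", "fy", "cx", "cy" (pixels), "D" ([k1, k2, p1, p2, k3] as OpenCV has them; the pictures are not rectified), "origin" and "orientation" of the camera in the world. Camera axes: x right, y up, looking along -z (the intrinsics and any distortion apply to the point x, -y, -z); pixel columns grow to the right and rows downward; lengths in m; the calibration is good to about 2 mm. A picture is of the moment at which its call begins: read the wrist's pose just before it. get_calibration takes no time and is no camera call; for the wrist camera it gives the pose at the moment of the call.
- env.hand_in(): hands the job in; it is judged then, once.
The state is a dict: "clock": time; "joint_pos": joint angles; "qvel": joint speeds; "tau": joint torques, N m; "tcp_pos": TCP position; "orientation": TCP orientation; "wrist_force": force on the tool from outside, world axes, zero at the start; "ft_torque": the same for the moment, N m; "finger_gap": finger opening in m; "grip_force": force on a finger pad.
Only numpy, scipy, OpenCV 4.12 (cv2) and the standard library are available. Lean on these libraries where they do the work, as an engineer would, in place of code of your own. Each camera call takes 0.05 s, during which the arm holds its last target. There are 200 camera calls.

## Working session

There is one attempt and no reset: what is moved stays moved. The work goes in short steps, Python scripts to look and compute and a tool call to move; the robot and the scene stay as the last step left them, time stands still between calls to the robot, and variables do not carry over. Pictures are saved under pics/ and viewed, at most 10 in all, crops included, and the job is handed in when it is done.

Besides the shell and the picture viewer there is one more tool, called after "Call:" as name(argument=value, ...) on one line, values as JSON. carry_out: Moves the arm, as the interface text tells. Its arguments: {"type":"object","properties":{"steps":{"type":"array","items":{"type":"array"}},"force":{"type":"number"}},"required":["steps"]}

```bash
mkdir -p pics; ls; cat > h.py <<'E'
import numpy as np, cv2
from scipy.spatial.transform import Rotation as R
from workcell import env
def rot(q): return R.from_quat([q[1],q[2],q[3],q[0]])
def snap(n):
    c=env.get_calibration(n); p,d=env.read_camera(n); return c,p,d
def rays(c,uv):
    K=np.array([[c['fx'],0,c['cx']],[0,c['fy'],c['cy']],[0,0,1]])
    n=cv2.undistortPoints(np.array(uv,float).reshape(-1,1,2),K,np.array(c['D'],float)).reshape(-1,2)
    v=np.c_[n[:,0],-n[:,1],-np.ones(len(n))]
    return np.array(c['origin']),rot(c['orientation']).apply(v)
def onplane(c,uv,z):
    o,v=rays(c,uv); return o+v*((z-o[2])/v[:,2])[:,None]
def cloud(c,d):
    vv,uu=np.nonzero(d>0); o,v=rays(c,np.c_[uu,vv]); return np.c_[uu,vv],o+v*d[vv,uu][:,None]
def save(n,p): cv2.imwrite('pics/'+n,p[:,:,::-1])
E
python3 - <<'E'
from h import *
s=env.get_state(); print(s); print(env.hold_point_z)
for n in('top','side'):
    c,p,d=snap(n); save(n+'1.png',p); print(n,c)
    np.savez('/tmp/'+n,p=p,d=d)
E
```

```text
pics
{'clock': 0.0, 'joint_pos': array([ 1.09942409e+00,  3.13981237e-01,  4.49792373e-02,  1.30364860e+00,
       -4.05373269e-06,  1.43118147e+00]), 'qvel': array([-1.37563551e-03, -1.98823861e-04, -8.91693417e-05, -2.51191316e-04,
        7.34682914e-04,  8.86799229e-04]), 'tau': array([-7.36981565e-04, -4.80623424e+01,  2.98535728e+01,  1.93189911e-02,
       -2.68145022e-04,  3.78600276e-06]), 'tcp_pos': array([0.1870547 , 0.5431609 , 0.23041992]), 'orientation': array([-2.76915372e-04,  1.65118952e-01,  9.86273224e-01, -8.84815860e-04]), 'wrist_force': array([-0.42784183, -0.16608245,  0.87979145]), 'ft_torque': array([-0.03964533,  0.04819555, -0.06456387]), 'grip_force': 0.0, 'finger_gap': 0.08527650395437543}
0.0187
top {'fx': 366.01345568761116, 'fy': 366.01345568761116, 'cx': 324.047856659534, 'cy': 195.26428438631575, 'D': array([-0.07752741,  0.        ,  0.        ,  0.        ,  0.        ]), 'origin': array([ 0.32211209, -0.023202  ,  1.15297227]), 'orientation': array([ 0.70747459,  0.056311  , -0.05816802, -0.70208636])}
side {'fx': 387.95621557535173, 'fy': 387.95621557535173, 'cx': 317.0356111196916, 'cy': 200.18925864495316, 'D': array([0.03216117, 0.        , 0.        , 0.        , 0.        ]), 'origin': array([ 0.20667341, -0.6641608 ,  0.75381231]), 'orientation': array([ 0.89306714,  0.39903108, -0.08031691, -0.19171456])}
```

View pics/top1.png

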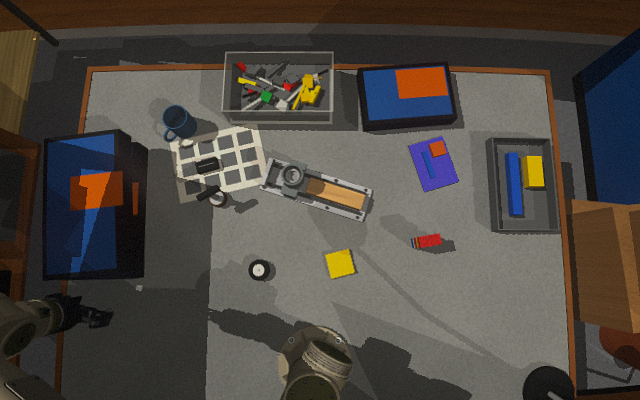

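View pics/side1.png

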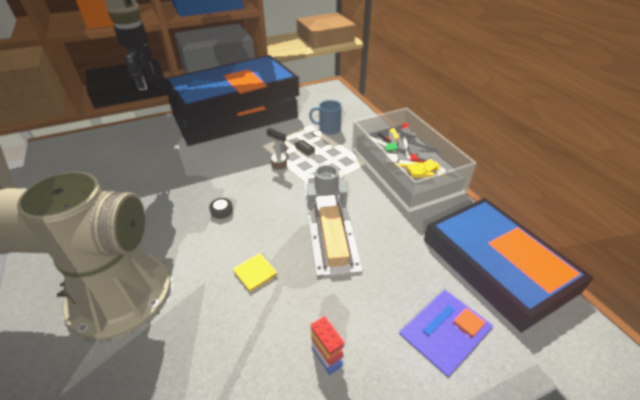

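```bash
python3 - <<'E'
from h import *
z=np.load('/tmp/top.npz'); c=env.get_calibration('top')
for nm,uv,h in(('sleeve',(293,175),.128),('drv',(208,192),.12),('tower',(428,241),.096),('batt',(207,165),.022),('fence',(268,172),.044),('blkend',(368,203),.046)):
    print(nm,onplane(c,[uv],h).round(3),z['d'][uv[1],uv[0]])
uv,P=cloud(c,z['d'])
hsv=cv2.cvtColor(z['p'],cv2.COLOR_RGB2HSV)
m=(hsv[...,0]>8)&(hsv[...,0]<25)&(hsv[...,1]>80)&(hsv[...,2]>90)
m[:170]=0;m[225:]=0;m[:,:290]=0;m[:,380:]=0
ys,xs=np.nonzero(m); Q=onplane(c,np.c_[xs,ys],.046)
r=cv2.minAreaRect(Q[:,:2].astype(np.float32)*1000); print('block',r, len(Q))
# bed from depth: heights 5..30mm around
sel=(P[:,2]>.016)&(P[:,2]<.03)&(np.hypot(*(P[:,:2]-[.5,0]).T)<.3)
print('sleeve top pts', P[(P[:,2]>.118)&(P[:,2]<.14)&(uv[:,0]>270)&(uv[:,0]<320)&(uv[:,1]>150)&(uv[:,1]<200)].mean(0))
q=P[(P[:,2]>.09)&(uv[:,0]>190)&(uv[:,0]<235)&(uv[:,1]>180)&(uv[:,1]<210)];print('drv',q.mean(0),q.min(0),q.max(0),len(q))
cw,p,d=snap('wrist'); save('wrist1.png',p); print(cw)
np.savez('/tmp/wrist',p=p,d=d)
cr=z['p'][130:240,160:390]; save('topcrop.png',cv2.resize(cr,None,fx=3.4,fy=3.4,interpolation=cv2.INTER_CUBIC))
E
```

```text
sleeve [[0.548 0.064 0.128]] 1.0844576
drv [[0.498 0.309 0.12 ]] 1.042068
tower [[ 0.363 -0.327  0.096]] 1.0494869
batt [[0.602 0.35  0.022]] 1.167671
fence [[0.575 0.149 0.044]] 1.1348714
blkend [[ 0.48  -0.16   0.046]] 1.1650757
block ((510.76702880859375, -59.89183044433594), (178.871337890625, 51.39481735229492), 72.42726135253906) 941
sleeve top pts [0.54970017 0.06705047 0.12593383]
drv [0.49487434 0.30984878 0.1195111 ] [0.47333619 0.27869733 0.09274168] [0.51860915 0.34416115 0.1277435 ] 184
{'fx': 305.1587202309409, 'fy': 305.1587202309409, 'cx': 319.1200494304291, 'cy': 195.8736060490188, 'D': array([-0.01777408,  0.        ,  0.        ,  0.        ,  0.        ]), 'origin': array([0.10863492, 0.5704769 , 0.37331029]), 'orientation': array([ 0.80341862, -0.13281668, -0.09423625,  0.57271091])}
```

View pics/topcrop.png

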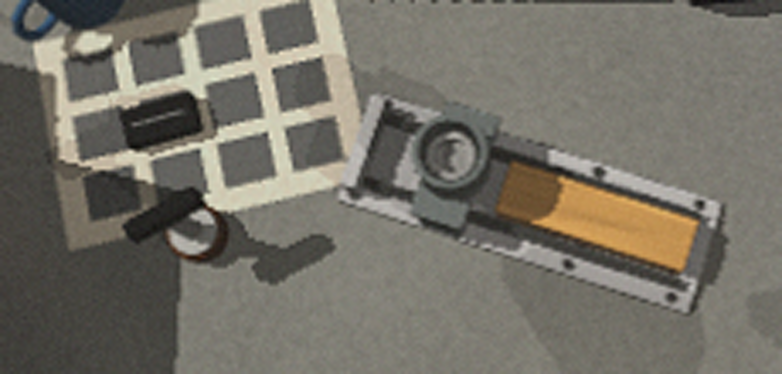

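View pics/wrist1.png

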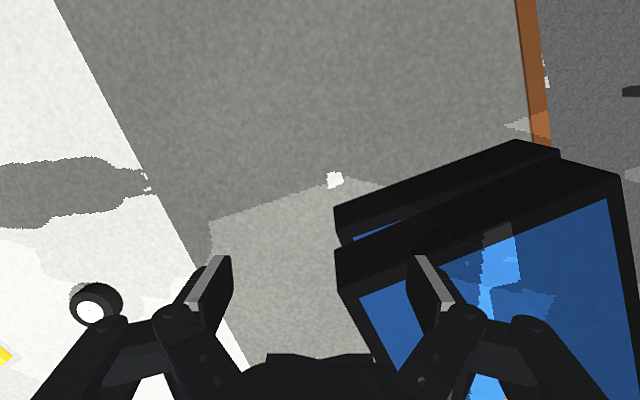

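```bash
cat >> h.py <<'E'
def go(pos,ang,s=None):
    """tool down, tool x at world angle ang(deg): print move from the measured pose"""
    s=s or env.get_state(); q=rot(s['orientation'])
    a=np.radians(ang); X=np.array([np.cos(a),np.sin(a),0]); Z=np.array([0,0,-1.]); T=R.from_matrix(np.c_[X,np.cross(Z,X),Z])
    print('turn',np.degrees((q.inv()*T).as_rotvec()).round(2),'shift cm',(q.inv().apply(np.array(pos)-s['tcp_pos'])*100).round(2))
U=np.array([np.cos(np.radians(72.6)),np.sin(np.radians(72.6)),0])
E
python3 - <<'E'
from h import *
s=env.get_state(); q=rot(s['orientation']); cw=env.get_calibration('wrist')
print('cam in tool',q.inv().apply(cw['origin']-s['tcp_pos']),'axis',q.inv().apply(rot(cw['orientation']).apply([0,0,-1])))
X=q.as_matrix(); print(X.round(3))
z=np.load('/tmp/top.npz'); c=env.get_calibration('top')
cr=lambda u,v:(160+u/3.4,130+v/3.4)
print('bed far corners',onplane(c,[cr(345,195),cr(380,98)],.044),'rear',onplane(c,[cr(690,310),cr(722,205)],.022))
print('stand',onplane(c,[cr(197,232)],.03),'handle',onplane(c,[cr(163,215)],.124), onplane(c,[cr(127,234),cr(202,196)],.124))
go([.40,.15,.25],161)
E
```

```text
cam in tool [ 8.30974036e-02 -2.57456931e-05 -1.42817836e-01] axis [-3.21572314e-01  7.52578457e-04  9.46884724e-01]
[[-0.945  0.326 -0.001]
 [ 0.326  0.945 -0.001]
 [ 0.    -0.001 -1.   ]]
bed far corners [[0.52666317 0.1678678  0.044     ]
 [0.6176141  0.13888389 0.044     ]] rear [[ 0.42660526 -0.14666748  0.022     ]
 [ 0.52408014 -0.17722878  0.022     ]]
stand [[0.49371843 0.30575009 0.03      ]] handle [[0.49363358 0.30809155 0.124     ]] [[0.47715048 0.33798723 0.124     ]
 [0.51017305 0.27562059 0.124     ]]
turn [-0.08 -0.01 -0.01] shift cm [-32.94 -30.25  -1.9 ]
```

Call:
carry_out(steps=[[[0,0,0],[-58.1,-33.3,4],0],[[0,0,0],[-58.1,-33.3,4],0],[[0,0,0],[-58.1,-33.3,4],0],[[0,0,0],[-58.1,-33.3,4],0],[[0,0,0],[-58.1,-33.3,4],0],[[0,0,0],[-58.1,-33.3,4],0],[[0,0,0],[-58.1,-33.3,4],0],[[0,0,0],[-58.1,-33.3,4],0]])

```text
clock: 1.15
tcp_pos: [0.5169, 0.1662, 0.2013]
orientation: [-0.0, 0.165, 0.986, 0.0]
wrist_force: [-0.4, 0.7, -0.4]
finger_gap: 0.0854
grip_force: 0.0
```

```bash
python3 - <<'E'
from h import *
go([.6275,.0385,.19],161)
E
```

```text
turn [ 0.02 -0.01 -0.02] shift cm [-14.62  -8.47   1.12]
```

Call:
carry_out(steps=[[[0,0,0],[-14.6,-8.5,1.1],128],[[0,0,0],[-14.6,-8.5,1.1],128],[[0,0,0],[-14.6,-8.5,1.1],255],[[0,0,0],[-14.6,-8.5,1.1],255],[[0,0,0],[-14.6,-8.5,1.1],255],[[0,0,0],[-14.6,-8.5,1.1],255],[[0,0,0],[-14.6,-8.5,1.1],255],[[0,0,0],[-14.6,-8.5,1.1],255]])

```text
clock: 2.15
tcp_pos: [0.626, 0.0409, 0.1909]
orientation: [0.0, 0.165, 0.986, 0.0]
wrist_force: [-0.3, -0.2, 0.0]
finger_gap: -0.0
grip_force: 0.0
```

```bash
python3 - <<'E'
from h import *
print(env.get_state()['tcp_pos'])
cw,p,d=snap('wrist'); save('wrist2.png',p); np.savez('/tmp/w2',p=p,d=d,**{k:cw[k] for k in cw})
uv,P=cloud(cw,d); r=np.hypot(P[:,0]-.549,P[:,1]-.0655)
for a,b in((.12,.14),(.1,.118)):
    q=P[(r<.045)&(P[:,2]>a)&(P[:,2]<b)]; print(a,len(q),np.median(q,0),q.min(0),q.max(0),np.histogram(q[:,2],10))
E
```

```text
[0.62599329 0.04085805 0.19091581]
0.12 3422 [0.54879633 0.06908198 0.12787122] [0.51944531 0.03578638 0.120006  ] [0.58477893 0.10042974 0.13013421] (array([  48,   43,   50,   54,   45,   88,  409, 1345, 1159,  181]), array([0.120006  , 0.12101883, 0.12203165, 0.12304447, 0.12405729,
       0.12507011, 0.12608293, 0.12709575, 0.12810857, 0.12912139,
       0.13013421]))
0.1 3160 [0.55189811 0.06923279 0.10915387] [0.52637542 0.04242599 0.10000485] [0.57803757 0.09445443 0.11797486] (array([ 218,  362,  382,  111,  403, 1287,  164,   71,   72,   90]), array([0.10000485, 0.10180185, 0.10359885, 0.10539585, 0.10719285,
       0.10898985, 0.11078686, 0.11258386, 0.11438086, 0.11617786,
       0.11797486]))
```

View pics/wrist2.png

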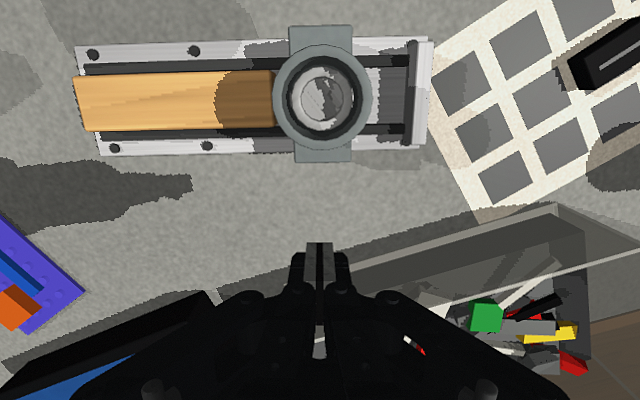

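```bash
python3 - <<'E'
from h import *
f=np.load('/tmp/w2.npz'); c={k:f[k] for k in f.files}; p=f['p'];d=f['d']
uv,P=cloud(c,d); C=np.array([.549,.069])
m=(np.hypot(*(P[:,:2]-C).T)<.05)&(abs(P[:,2]-.128)<.0022)
(cx,cy),rr=cv2.minEnclosingCircle(P[m,:2].astype(np.float32)); print('encl',cx,cy,rr)
q=P[m]; A=np.c_[2*q[:,:2],np.ones(len(q))]; s=np.linalg.lstsq(A,(q[:,:2]**2).sum(1),rcond=None)[0]; C=s[:2]; print('fit',C,np.median(q[:,2]))
r=np.hypot(*(P[:,:2]-C).T)
rim=P[(r>.0165)&(r<.021)&(P[:,2]>.1)&(P[:,2]<.115),2]; print('rim',np.median(rim),rim.std())
i=(r<.0145)&(P[:,2]>.08); z=P[i,2]; print(np.histogram(z,20))
zr=np.median(rim)
for lo in (8,10,12):
    g=P[i&(P[:,2]<zr-lo/1000),:2]; g0=g-C; w,v=np.linalg.eigh(np.cov(g.T)); print(lo,len(g),g.mean(0)-C,'ang',np.degrees(np.arctan2(v[1,1],v[0,1])),np.sqrt(w))
hsv=cv2.cvtColor(p,cv2.COLOR_RGB2HSV)
m=((hsv[...,0]>8)&(hsv[...,0]<25)&(hsv[...,1]>80)); m[160:]=0;m[:60]=0;m[:,300:]=0
ys,xs=np.nonzero(m); Q=onplane(c,np.c_[xs,ys],.046); print('block',cv2.minAreaRect((Q[:,:2]*1000).astype(np.float32)))
print('bed corners .022',onplane(c,[(75,45),(100,157)],.022).round(4),'far .044',onplane(c,[(430,38),(418,147)],.044).round(4),'fence face top',onplane(c,[(410,40),(405,145)],.044).round(4))
cr=p[50:150,270:380]; save('slot.png',cv2.resize(cr,None,fx=4,fy=4))
E
```

```text
encl 0.5521070957183838 0.06843046098947525 0.032818298786878586
fit [0.55205101 0.06832327] 0.1279669367149398
rim 0.10974503516565645 0.0006678930088036155
(array([  5,  76, 181, 207,  75,  11,   6,  22,  44,  66,  73,  87, 156,
       177, 105,  21,   1,   1,   4,   3]), array([0.0936276 , 0.09438759, 0.09514759, 0.09590758, 0.09666758,
       0.09742757, 0.09818757, 0.09894756, 0.09970756, 0.10046755,
       0.10122754, 0.10198754, 0.10274753, 0.10350753, 0.10426752,
       0.10502752, 0.10578751, 0.10654751, 0.1073075 , 0.1080675 ,
       0.10882749]))
8 743 [-0.00035887 -0.00020663] ang -160.91855687857844 [0.00400589 0.00804948]
10 583 [-0.00038024 -0.00026579] ang -160.95106586627134 [0.00319738 0.00832292]
12 553 [-0.00046094 -0.00024352] ang -160.5950275179264 [0.00303642 0.00834666]
block ((512.3544921875, -56.683074951171875), (182.22267150878906, 50.150726318359375), 72.31794738769531)
bed corners .022 [[ 0.4323 -0.1338  0.022 ]
 [ 0.5328 -0.1685  0.022 ]] far .044 [[0.5362 0.1726 0.044 ]
 [0.6247 0.1412 0.044 ]] fence face top [[0.5322 0.1559 0.044 ]
 [0.6188 0.1299 0.044 ]]
```

View pics/slot.png

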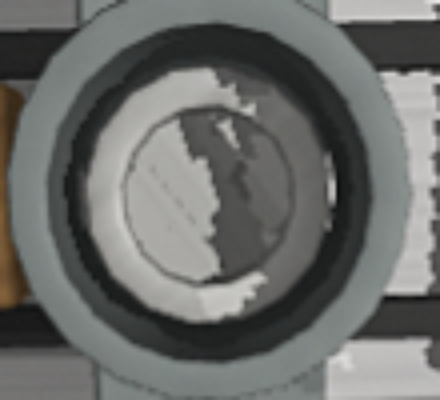

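```bash
python3 - <<'E'
from h import *
go([.471,-.185,.191],162.3)
E
```

```text
turn [ 0.01  0.02 -1.25] shift cm [  7.33 -26.38  -0.03]
```

Call:
carry_out(steps=[[[0,0,-1.3],[7.3,-26.4,0],255],[[0,0,-1.3],[7.3,-26.4,0],255],[[0,0,-1.3],[7.3,-26.4,0],255],[[0,0,-1.3],[7.3,-26.4,0],255],[[0,0,-1.3],[7.3,-26.4,8],255],[[0,0,-1.3],[7.3,-26.4,16.3],255],[[0,0,-1.3],[7.3,-26.4,16.3],255],[[0,0,-1.3],[7.3,-26.4,16.3],255]])

```text
clock: 3.2
tcp_pos: [0.4684, -0.1842, 0.0249]
orientation: [-0.003, 0.154, 0.988, 0.001]
wrist_force: [0.6, -0.2, 0.9]
finger_gap: -0.0001
grip_force: 0.0
```

```bash
python3 - <<'E'
from h import *
s=env.get_state(); print(s['tcp_pos'],s['wrist_force']); go([.471,-.185,.028],162.3)
c,p,d=snap('side'); save('side2.png',p[200:320,250:410].repeat(3,0).repeat(3,1))
E
```

```text
[ 0.4683745  -0.18424048  0.0249028 ] [ 0.55526963 -0.23621044  0.91008776]
turn [ 0.09 -0.38 -0.03] shift cm [-0.27  0.01 -0.31]
```

View pics/side2.png

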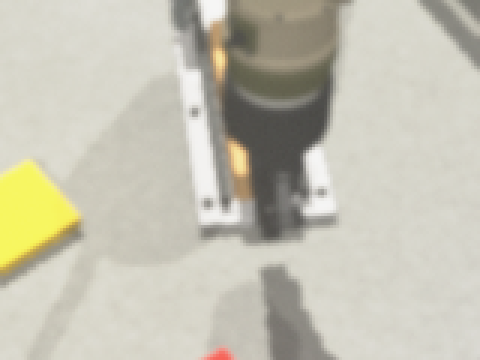

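Call:
carry_out(steps=[[[0,-0.4,0],[0.3,1,-0.4],255],[[0,-0.4,0],[-0.2,2,-0.4],255],[[0,-0.4,0],[-0.2,3,-0.4],255],[[0,-0.4,0],[-0.2,4,-0.4],255],[[0,-0.4,0],[-0.2,4.5,-0.4],255],[[0,-0.4,0],[-0.2,5,-0.4],255],[[0,-0.4,0],[-0.2,5.5,-0.4],255],[[0,-0.4,0],[-0.2,6,-0.4],255]])

```text
clock: 4.25
tcp_pos: [0.4915, -0.1292, 0.0315]
orientation: [0.003, 0.154, 0.988, -0.001]
wrist_force: [-1.4, -2.8, 2.7]
finger_gap: -0.0001
grip_force: 1.7
```

```bash
cat >> h.py <<'E'
def block(img=None):
    c,p,d=snap('top'); hsv=cv2.cvtColor(p,cv2.COLOR_RGB2HSV)
    m=((hsv[...,0]>8)&(hsv[...,0]<25)&(hsv[...,1]>80)&(hsv[...,2]>60)); b=np.zeros_like(m); b[165:225,275:380]=1; m&=b
    ys,xs=np.nonzero(m); Q=onplane(c,np.c_[xs,ys],.046)[:,:2]
    a=(Q-[.549,.0665])@U[:2]; print('block mask along bracket x: ',np.percentile(a,[0,1,5,95,99,100]).round(4),len(a))
E
python3 - <<'E'
from h import *
s=env.get_state(); print(s['tcp_pos'],s['wrist_force'],s['wrist_force']@U, (s['tcp_pos']-[.552,.0683,0])@U); block()
E
```

```text
[ 0.49147682 -0.12924403  0.03149564] [-1.35236103 -2.77219853  2.7101804 ] -3.0497547546208117 -0.20660337808184348
block mask along bracket x:  [-0.2625 -0.2281 -0.1529 -0.03   -0.0247 -0.0212] 661
```

Call:
carry_out(steps=[[[0,0,0],[0,0.6,0.2],255],[[0,0,0],[0,1.2,0.2],255],[[0,0,0],[0,1.6,0.2],255],[[0,0,0],[0,2,0.2],255],[[0,0,0],[0,2.4,0.2],255],[[0,0,0],[0,2.8,0.2],255],[[0,0,0],[0,3.1,0.2],255],[[0,0,0],[0,3.4,0.2],255]])

```text
clock: 5.3
tcp_pos: [0.5018, -0.0966, 0.0294]
orientation: [0.003, 0.154, 0.988, -0.0]
wrist_force: [-0.3, -1.0, -0.3]
finger_gap: 0.0001
grip_force: 0.4
```

```bash
python3 - <<'E'
from h import *
for i in range(5):
    s=env.get_state(); print(s['tcp_pos'].round(4),s['wrist_force'].round(2),(s['wrist_force']@U).round(2), ((s['tcp_pos']-[.552,.0683,0])@U).round(4)); block()
go([.4937,.308,.20],297)
E
```

```text
[ 0.5018 -0.0966  0.0294] [-0.33 -0.97 -0.32] -1.02 -0.1724
block mask along bracket x:  [-0.2602 -0.2441 -0.1914 -0.0271 -0.023  -0.0202] 384
[ 0.5018 -0.0963  0.0295] [-1.04 -0.51  0.44] -0.8 -0.1721
block mask along bracket x:  [-0.2695 -0.2594 -0.2098 -0.027  -0.0222 -0.0193] 400
[ 0.5019 -0.0964  0.0295] [-0.26 -0.07  0.13] -0.15 -0.1722
block mask along bracket x:  [-0.2657 -0.2471 -0.2089 -0.0269 -0.0222 -0.0202] 392
[ 0.5019 -0.0966  0.0295] [ 0.3  -0.23  0.66] -0.13 -0.1723
block mask along bracket x:  [-0.2689 -0.2609 -0.2215 -0.027  -0.0232 -0.0202] 395
[ 0.5019 -0.0967  0.0295] [-0.27 -0.41  0.63] -0.48 -0.1724
block mask along bracket x:  [-0.2558 -0.2483 -0.2064 -0.027  -0.0232 -0.0212] 401
turn [  -0.48    0.23 -134.71] shift cm [ 12.97  38.32 -17.12]
```

Call:
carry_out(steps=[[[0,0,0],[0,-0.5,-6],255],[[0,0,0],[0,-0.5,-12],255],[[0,0,-134.7],[13,38.3,-17],0],[[0,0,-134.7],[13,38.3,-17],0],[[0,0,-134.7],[13,38.3,-17],0],[[0,0,-134.7],[13,38.3,-17],0],[[0,0,-134.7],[13,38.3,-17],0],[[0,0,-134.7],[13,38.3,-17],0]])

```text
clock: 6.55
tcp_pos: [0.4937, 0.273, 0.1946]
orientation: [0.003, -0.399, 0.917, -0.002]
wrist_force: [1.4, -0.0, 0.4]
finger_gap: 0.0852
grip_force: 0.0
```

```bash
python3 - <<'E'
from h import *
go([.4937,.308,.20],297)
E
```

```text
turn [-4.600e-01 -4.000e-02 -6.991e+01] shift cm [-2.57  2.38 -0.54]
```

Call:
carry_out(steps=[[[0,0,-70],[-2.6,2.4,-0.5],0],[[0,0,-70],[-2.6,2.4,-0.5],0],[[0,0,-70],[-2.6,2.4,-0.5],0],[[0,0,-70],[-2.6,2.4,-0.5],0],[[0,0,-70],[-2.6,2.4,-0.5],0],[[0,0,-70],[-2.6,2.4,-0.5],0],[[0,0,-70],[-2.6,2.4,-0.5],0],[[0,0,-70],[-2.6,2.4,-0.5],0]])

```text
clock: 7.55
tcp_pos: [0.4941, 0.3063, 0.199]
orientation: [-0.001, 0.851, -0.525, 0.003]
wrist_force: [0.2, -0.2, -0.8]
finger_gap: 0.0854
grip_force: 0.0
```

```bash
python3 - <<'E'
from h import *
s=env.get_state(); print(s['tcp_pos'],s['joint_pos'].round(3))
c,p,d=snap('wrist'); save('drv.png',p); uv,P=cloud(c,d)
m=(abs(P[:,2]-.124)<.006)&(np.hypot(P[:,0]-.494,P[:,1]-.308)<.055); q=P[m]; print(len(q),np.median(q[:,2]))
r=cv2.minAreaRect((q[:,:2]*1000).astype(np.float32)); print(r,q.mean(0))
go([.4937,.308,.094],297)
E
```

```text
[0.4940925  0.30627608 0.19904252] [ 0.419  0.332 -0.007  1.227 -0.004 -1.617]
1937 0.12374216860440695
((497.82611083984375, 311.1961975097656), (17.995101928710938, 69.2409896850586), 29.51728057861328) [0.49884884 0.3090244  0.12350746]
turn [-0.28 -0.27 -0.37] shift cm [-2.20e-01  1.00e-02  1.05e+01]
```

View pics/drv.png

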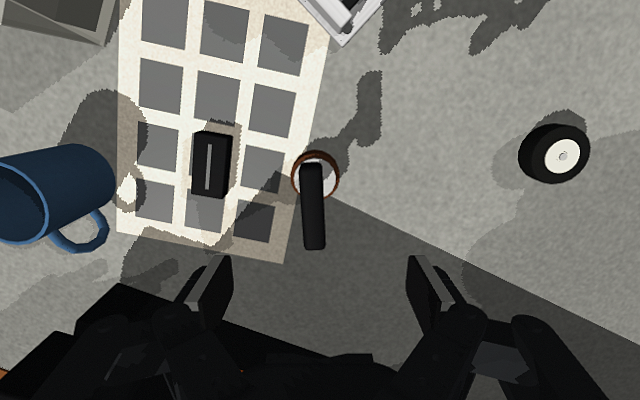

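```bash
python3 - <<'E'
from h import *
go([.4978,.3112,.094],299.5)
E
```

```text
turn [-0.28 -0.28 -2.87] shift cm [-0.33 -0.5  10.51]
```

Call:
carry_out(force=40, steps=[[[0,0,-2.9],[-0.3,-0.5,5],0],[[0,0,-2.9],[-0.3,-0.5,9],0],[[0,0,-2.9],[-0.3,-0.5,10.3],0],[[0,0,-2.9],[-0.3,-0.5,10.3],80],[[0,0,-2.9],[-0.3,-0.5,10.3],150],[[0,0,-2.9],[-0.3,-0.5,10.3],255],[[0,0,-2.9],[-0.3,-0.5,10.3],255],[[0,0,-2.9],[-0.3,-0.5,10.3],255]])

```text
clock: 8.6
tcp_pos: [0.4985, 0.3113, 0.0975]
orientation: [-0.002, 0.864, -0.503, 0.004]
wrist_force: [-1.4, -1.0, 5.4]
finger_gap: 0.0172
grip_force: 41.2
```

```bash
python3 - <<'E'
from h import *
s=env.get_state(); print(s['tcp_pos'],s['joint_pos'].round(3),s['finger_gap'],s['grip_force'],s['wrist_force'])
go([.4978,.3112,.094],299.5)
E
```

```text
[0.49846851 0.31126434 0.09746332] [ 0.424  0.403 -0.161  1.    -0.005 -1.664] 0.017204693751501646 41.16925997659564 [-1.38216233 -0.96863088  5.35632546]
turn [-0.38 -0.31  0.14] shift cm [-0.03  0.06  0.35]
```

```bash
python3 - <<'E'
from h import *
go([.552,.0683,.24],199.2)
E
```

```text
turn [ -0.55   0.11 100.44] shift cm [ 23.84   7.27 -14.17]
```

Call:
carry_out(steps=[[[0,0,0],[0,0,-3],255],[[0,0,0],[0,0,-8],255],[[0,0,20],[0,0,-14.2],255],[[0,0,100.4],[8,2.5,-14.2],255],[[0,0,100.4],[13,4,-14.2],255],[[0,0,100.4],[18,5.5,-14.2],255],[[0,0,100.4],[23.8,7.3,-14.2],255],[[0,0,100.4],[23.8,7.3,-14.2],255]])

```text
clock: 9.6
tcp_pos: [0.5521, 0.0639, 0.2387]
orientation: [0.002, -0.457, 0.889, -0.003]
wrist_force: [-0.1, 0.8, -1.8]
finger_gap: 0.0176
grip_force: 40.2
```

```bash
python3 - <<'E'
from h import *
go([.552,.0683,.24],199.2)
E
```

```text
turn [-0.37  0.21 35.25] shift cm [-0.35  0.26 -0.14]
```

Call:
carry_out(steps=[[[0,0,35.2],[0,0,0],255],[[0,0,35.2],[0,0,0],255],[[0,0,35.2],[0,0,0],255],[[0,0,35.2],[0,0,0],255],[[0,0,35.2],[0,0,0],255],[[0,0,35.2],[0,0,0],255],[[0,0,35.2],[0,0,0],255],[[0,0,35.2],[0,0,0],255]])

```text
clock: 10.6
tcp_pos: [0.5513, 0.0684, 0.239]
orientation: [0.003, -0.174, 0.985, -0.002]
wrist_force: [-0.0, -0.9, -1.8]
finger_gap: 0.0175
grip_force: 40.2
```

```bash
python3 - <<'E'
from h import *
s=env.get_state();print(s['tcp_pos'],s['wrist_force'],s['finger_gap'])
c,p,d=snap('wrist'); save('ins.png',p); uv,P=cloud(c,d)
q=P[(np.hypot(P[:,0]-.552,P[:,1]-.0683)<.05)&(abs(P[:,2]-.128)<.0025)]
(x,y),r=cv2.minEnclosingCircle(q[:,:2].astype(np.float32)); A=np.c_[2*q[:,:2],np.ones(len(q))]; print(x,y,r,len(q),np.linalg.lstsq(A,(q[:,:2]**2).sum(1),rcond=None)[0])
go([.552,.0683,.2],199.2)
# shank/blade points between z .15 and .24 near the TCP
t=s['tcp_pos']
for a,b in((.148,.165),(.165,.175),(.178,.225)):
    g=P[(np.hypot(P[:,0]-t[0],P[:,1]-t[1])<.03)&(P[:,2]>a)&(P[:,2]<b)]; print(a,len(g),(g.min(0)+g.max(0))/2-t if len(g) else 0, np.ptp(g,0) if len(g) else 0)
E
```

```text
[0.55127469 0.06838635 0.23895725] [-0.0468041  -0.93831019 -1.84143874] 0.017477511962568932
0.5512410998344421 0.06810595095157623 0.03279515355825424 1065 [ 0.55117527  0.06813975 -0.3075752 ]
turn [-0.24  0.32  0.8 ] shift cm [-0.04 -0.02  3.9 ]
0.148 0 0 0
0.165 1353 [-0.00093942  0.001343   -0.06921131] [0.04200955 0.04488684 0.00822669]
0.178 0 0 0
```

View pics/ins.png

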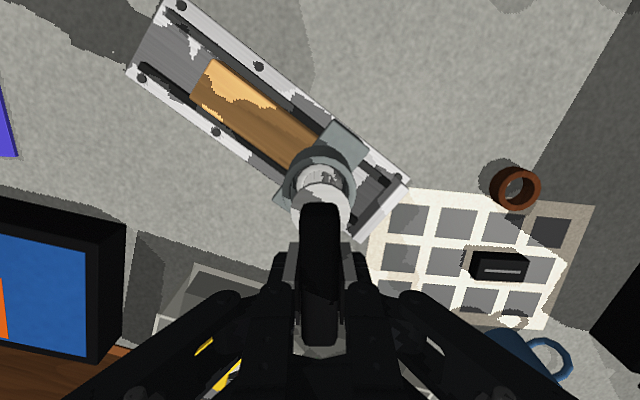

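Call:
carry_out(steps=[[[0,0,0.8],[0,0,2],255],[[0,0,0.8],[0,0,3.5],255],[[0,0,0.8],[0,0,4.2],255],[[0,0,0.8],[0,0,4.6],255],[[0,0,0.8],[0,0,5],255],[[0,0,0.8],[0,0,5.3],255],[[0,0,0.8],[0,0,5.5],255],[[0,0,0.8],[0,0,5.5],255]])

```text
clock: 11.65
tcp_pos: [0.5516, 0.0683, 0.1839]
orientation: [0.003, -0.167, 0.986, -0.002]
wrist_force: [-0.2, -1.0, -1.4]
finger_gap: 0.0177
grip_force: 40.2
```

```bash
python3 - <<'E'
from h import *
s=env.get_state();print(s['tcp_pos'],s['wrist_force'],s['ft_torque'],s['finger_gap'],s['joint_pos'][5])
c,p,d=snap('wrist'); hsv=cv2.cvtColor(p,cv2.COLOR_RGB2HSV); uv,P=cloud(c,d)
h=hsv[uv[:,1],uv[:,0]]; m=(h[:,0]>8)&(h[:,0]<25)&(h[:,1]>80)&(abs(P[:,2]-.046)<.006)
a=(P[m]-[.5512,.0682,0])@U; print('block rear rel bracket',np.percentile(a,[0,.5,1,5,95]).round(4),m.sum())
E
```

```text
[0.55163521 0.06829489 0.18393549] [-0.19607466 -0.97100826 -1.40252867] [ 0.01982848 -0.02556963  0.00718822] 0.01765185777262925 -0.3552048377122014
block rear rel bracket [-0.1575 -0.1561 -0.1554 -0.1506 -0.0345] 8090
```

Call:
carry_out(force=60, steps=[[[0,0,10.5],[0,0,0],255],[[0,0,21],[0,0,0.05],255],[[0,0,31.5],[0,0,0.1],255],[[0,0,42],[0,0,0.15],255],[[0,0,52.5],[0,0,0.2],255],[[0,0,63],[0,0,0.25],255],[[0,0,73.5],[0,0,0.3],255],[[0,0,84],[0,0,0.35],255]])

```text
clock: 12.7
tcp_pos: [0.5514, 0.0682, 0.1807]
orientation: [0.003, 0.538, 0.843, 0.001]
wrist_force: [-1.3, -0.0, 1.0]
finger_gap: 0.0169
grip_force: 64.5
```

Call:
carry_out(steps=[[[0,0,10.5],[0,0,0.05],255],[[0,0,21],[0,0,0.1],255],[[0,0,31.5],[0,0,0.15],255],[[0,0,42],[0,0,0.2],255],[[0,0,52.5],[0,0,0.25],255],[[0,0,63],[0,0,0.3],255],[[0,0,70],[0,0,0.35],255],[[0,0,70],[0,0,0.35],255]])

```text
clock: 13.7
tcp_pos: [0.5517, 0.0684, 0.1773]
orientation: [0.002, 0.923, 0.385, 0.003]
wrist_force: [-1.0, 1.1, -0.6]
finger_gap: 0.0165
grip_force: 64.5
```

```bash
python3 - <<'E'
from h import *
s=env.get_state();print(s['tcp_pos'],s['wrist_force'],s['ft_torque'],s['finger_gap'],s['joint_pos'][5])
c,p,d=snap('wrist'); uv,P=cloud(c,d)
r=np.hypot(P[:,0]-.5516,P[:,1]-.0683)
for a,b,lo,hi in((.0275,.031,.12,.135),(.01,.0205,.10,.125)):
    z=P[(r>a)&(r<b)&(P[:,2]>lo)&(P[:,2]<hi),2]; print(len(z),np.percentile(z,[10,50,90]).round(4) if len(z) else 0)
E
```

```text
[0.55171076 0.06844107 0.17734105] [-1.01806393  1.11364915 -0.60449511] [ 0.1843397   0.15337327 -0.00107941] 0.016549185684033938 2.331246869550291
967 [0.1272 0.1279 0.1288]
958 [0.109  0.1098 0.1107]
```

```bash
python3 - <<'E'
from h import *
go([.4961,-.1082,.25],162.3)
E
```

```text
turn [   0.44    0.23 -116.97] shift cm [-16.45   8.51  -7.29]
```

Call:
carry_out(steps=[[[0,0,0],[0,0,0],100],[[0,0,0],[0,0,0],0],[[0,0,0],[0,0,0],0],[[0,0,0],[0,0,-4],0],[[0,0,0],[0,0,-7.3],0],[[0,0,-117],[-5,2.6,-7.3],0],[[0,0,-117],[-10,5.2,-7.3],255],[[0,0,-117],[-16.4,8.5,-7.3],255]])

```text
clock: 14.75
tcp_pos: [0.5025, -0.0887, 0.2502]
orientation: [0.003, 0.793, 0.609, 0.002]
wrist_force: [-0.4, -0.5, -0.1]
finger_gap: 0.0516
grip_force: 0.0
```

```bash
python3 - <<'E'
from h import *
go([.4961,-.1082,.25],162.3)
go([.4961,-.1082,.029],162.3)
E
```

```text
turn [  0.34   0.37 -87.2 ] shift cm [-2.05 -0.12  0.02]
turn [  0.34   0.37 -87.2 ] shift cm [-2.04 -0.29 22.12]
```

Call:
carry_out(steps=[[[0,0,-87.2],[0,0,0],255],[[0,0,-87.2],[0,0,0],255],[[0,0,-87.2],[0,0,0],255],[[0,0,-87.2],[0,0,0],255],[[0,0,-87.2],[0,0,0],255],[[0,0,-87.2],[0,0,4],255],[[0,0,-87.2],[0,0,10],255],[[0,0,-87.2],[0,0,14],255]])

```text
clock: 15.75
tcp_pos: [0.5029, -0.0874, 0.1078]
orientation: [0.003, 0.165, 0.986, -0.0]
wrist_force: [0.3, 0.4, 0.2]
finger_gap: -0.0001
grip_force: 0.0
```

```bash
python3 - <<'E'
from h import *
go([.4961,-.1082,.029],162.3)
c,p,d=snap('wrist'); hsv=cv2.cvtColor(p,cv2.COLOR_RGB2HSV); uv,P=cloud(c,d)
h=hsv[uv[:,1],uv[:,0]]; m=(h[:,0]>8)&(h[:,0]<25)&(h[:,1]>80)&(abs(P[:,2]-.046)<.006)
a=(P[m]-[.5512,.0682,0])@U; print('block rear rel bracket',np.percentile(a,[0,.5,1,5,95]).round(4) if m.any() else 0,m.sum(),env.get_state()['finger_gap'])
E
```

```text
turn [ 0.01  0.32 -1.28] shift cm [ 0.01 -2.19  7.88]
block rear rel bracket [-0.1577 -0.157  -0.1562 -0.1506 -0.0208] 12576 -0.00011086349553819044
```

Call:
carry_out(steps=[[[0,0,-1.3],[0,-2.3,0],255],[[0,0,-1.3],[0,-2.3,3],255],[[0,0,-1.3],[0,-2.3,7.8],255],[[0,0,-1.3],[0,-2.3,7.8],255],[[0,0,-1.3],[0,-2,7.8],255],[[0,0,-1.3],[0,-1.7,7.8],255],[[0,0,-1.3],[0,-1.4,7.8],255],[[0,0,-1.3],[0,-1.2,7.8],255]])

```text
clock: 16.8
tcp_pos: [0.501, -0.099, 0.0328]
orientation: [0.004, 0.157, 0.988, -0.001]
wrist_force: [0.3, 0.1, -0.1]
finger_gap: 0.0001
grip_force: 0.0
```

```bash
cat > f.py <<'E'
from h import *
s=env.get_state(); print('tcp',s['tcp_pos'].round(4),'along',((s['tcp_pos']-[.5514,.0683,0])@U).round(4),'drag',-(s['wrist_force']@U).round(2),s['wrist_force'].round(2),'t',s['clock'])
E
python3 f.py
```

```text
tcp [ 0.501  -0.099   0.0328] along -0.1747 drag -0.13 [ 0.25  0.06 -0.08] t 16.8
```

Now a slow 6 mm push to feel the drag.

Call:
carry_out(steps=[[[0,0,0],[0,0.1,0.2],255],[[0,0,0],[0,0.2,0.2],255],[[0,0,0],[0,0.3,0.2],255],[[0,0,0],[0,0.4,0.2],255],[[0,0,0],[0,0.5,0.2],255],[[0,0,0],[0,0.6,0.2],255],[[0,0,0],[0,0.7,0.2],255],[[0,0,0],[0,0.8,0.2],255]])

```text
clock: 17.8
tcp_pos: [0.5028, -0.0916, 0.0299]
orientation: [0.003, 0.157, 0.988, -0.001]
wrist_force: [-1.5, -3.9, -1.1]
finger_gap: -0.0001
grip_force: 2.3
```

```bash
python3 f.py
```

```text
tcp [ 0.5028 -0.0916  0.0299] along -0.1671 drag 4.21 [-1.54 -3.93 -1.14] t 17.8
```

Call:
carry_out(steps=[[[0,0,0],[0,0.05,0],255],[[0,0,0],[0,0.1,0],255],[[0,0,0],[0,0.15,0],255],[[0,0,0],[0,0.2,0],255],[[0,0,0],[0,0.25,0],255],[[0,0,0],[0,0.3,0],255],[[0,0,0],[0,0.35,0],255],[[0,0,0],[0,0.4,0],255]])

```text
clock: 18.8
tcp_pos: [0.5041, -0.0877, 0.03]
orientation: [0.003, 0.157, 0.988, -0.0]
wrist_force: [-1.6, -4.3, -0.6]
finger_gap: -0.0001
grip_force: 2.2
```

```bash
python3 f.py; python3 - <<'E'
from h import *
for i in range(4):
    s=env.get_state(); print(-(s['wrist_force']@U)); snap('wrist')
E
```

```text
tcp [ 0.5041 -0.0877  0.03  ] along -0.163 drag 4.59 [-1.64 -4.29 -0.64] t 18.8
4.586949379587907
4.5758640531910855
4.637453383143692
3.06946631289036
```

```bash
python3 - <<'E'
from h import *
for n in('top','side'):
    Z=[]
    c,p,d=snap(n); uv,P=cloud(c,d)
    r=np.hypot(P[:,0]-.5514,P[:,1]-.0683)
    g=P[(r<.042)&(P[:,2]>.185)&(P[:,2]<.23)]; t=P[(r<.036)&(r>.024)&(abs(P[:,2]-.128)<.008)]
    print(n,len(g),np.percentile(g[:,2],[25,50,75]) if len(g) else 0,g[:,:2].mean(0) if len(g) else 0,len(t),np.median(t[:,2]) if len(t) else 0)
    if len(g)>5: print(cv2.minAreaRect((g[:,:2]*1000).astype(np.float32)))
E
python3 f.py
```

```text
top 184 [0.19986889 0.20130429 0.20291433] [0.54867256 0.06544932] 143 0.12683286973769103
((549.1439208984375, 65.6565933227539), (68.33277893066406, 17.604997634887695), 44.803646087646484)
side 0 0 0 37 0.12764083774623702
tcp [ 0.5041 -0.0876  0.0299] along -0.1629 drag 3.78 [-0.61 -3.77 -0.49] t 19.1
```

Call:
carry_out(steps=[[[0,0,0],[0,0.5,0],255],[[0,0,0],[0,1,0],255],[[0,0,0],[0,1.5,0],255],[[0,0,0],[0,2,0],255],[[0,0,0],[0,2.5,0],255],[[0,0,0],[0,3,0],255],[[0,0,0],[0,3.4,0],255],[[0,0,0],[0,3.7,0],255]])

```text
clock: 20.1
tcp_pos: [0.5156, -0.0522, 0.0299]
orientation: [0.003, 0.157, 0.988, -0.0]
wrist_force: [-1.1, -4.0, -1.7]
finger_gap: 0.0
grip_force: 2.0
```

```bash
python3 f.py
```

```text
tcp [ 0.5156 -0.0522  0.0299] along -0.1257 drag 4.17 [-1.08 -4.04 -1.71] t 20.1
```

Drag is still steady at 4.2 N. Next I'll creep to the fence.

Call:
carry_out(steps=[[[0,0,0],[0,0.1,0],255],[[0,0,0],[0,0.2,0],255],[[0,0,0],[0,0.3,0],255],[[0,0,0],[0,0.35,0],255],[[0,0,0],[0,0.4,0],255],[[0,0,0],[0,0.45,0],255],[[0,0,0],[0,0.5,0],255],[[0,0,0],[0,0.5,0],255]])

```text
clock: 21.1
tcp_pos: [0.5172, -0.0477, 0.03]
orientation: [0.003, 0.157, 0.988, -0.0]
wrist_force: [-0.5, -3.7, -1.5]
finger_gap: 0.0001
grip_force: 1.9
```

```bash
python3 f.py
```

```text
tcp [ 0.5172 -0.0477  0.03  ] along -0.121 drag 3.63 [-0.48 -3.66 -1.49] t 21.1
```

Call:
carry_out(steps=[[[0,0,0],[0,0.05,0],255],[[0,0,0],[0,0.1,0],255],[[0,0,0],[0,0.15,0],255],[[0,0,0],[0,0.2,0],255],[[0,0,0],[0,0.25,0],255],[[0,0,0],[0,0.3,0],255],[[0,0,0],[0,0.35,0],255],[[0,0,0],[0,0.4,0],255]])

```text
clock: 22.1
tcp_pos: [0.5184, -0.044, 0.03]
orientation: [0.003, 0.157, 0.988, -0.0]
wrist_force: [-0.9, -3.8, -2.3]
finger_gap: 0.0
grip_force: 2.0
```

```bash
python3 f.py
```

```text
tcp [ 0.5184 -0.044   0.03  ] along -0.117 drag 3.88 [-0.92 -3.77 -2.32] t 22.1
```

Call:
carry_out(steps=[[[0,0,0],[0,0.05,0],255],[[0,0,0],[0,0.1,0],255],[[0,0,0],[0,0.15,0],255],[[0,0,0],[0,0.2,0],255],[[0,0,0],[0,0.25,0],255],[[0,0,0],[0,0.3,0],255],[[0,0,0],[0,0.35,0],255],[[0,0,0],[0,0.4,0],255]])

```text
clock: 23.1
tcp_pos: [0.5196, -0.0401, 0.03]
orientation: [0.003, 0.157, 0.988, -0.0]
wrist_force: [-1.5, -4.2, -1.2]
finger_gap: 0.0
grip_force: 1.9
```

```bash
python3 f.py
```

```text
tcp [ 0.5196 -0.0401  0.03  ] along -0.113 drag 4.48 [-1.48 -4.23 -1.24] t 23.1
```

Call:
carry_out(steps=[[[0,0,0],[0,0.05,0],255],[[0,0,0],[0,0.1,0],255],[[0,0,0],[0,0.15,0],255],[[0,0,0],[0,0.2,0],255],[[0,0,0],[0,0.25,0],255],[[0,0,0],[0,0.3,0],255],[[0,0,0],[0,0.35,0],255],[[0,0,0],[0,0.4,0],255]])

```text
clock: 24.1
tcp_pos: [0.5205, -0.0371, 0.0299]
orientation: [0.003, 0.157, 0.988, -0.001]
wrist_force: [-1.5, -7.2, -1.2]
finger_gap: -0.0
grip_force: 3.8
```

```bash
python3 f.py
```

```text
tcp [ 0.5205 -0.0371  0.0299] along -0.1098 drag 7.32 [-1.51 -7.19 -1.21] t 24.1
```

Call:
carry_out(steps=[[[0,0,0],[0,0.05,0],255],[[0,0,0],[0,0.1,0],255],[[0,0,0],[0,0.15,0],255],[[0,0,0],[0,0.15,0],255],[[0,0,0],[0,0.15,0],255],[[0,0,0],[0,0.15,0],255],[[0,0,0],[0,0.15,0],255],[[0,0,0],[0,0.15,0],255]])

```text
clock: 25.1
tcp_pos: [0.5205, -0.037, 0.0299]
orientation: [0.003, 0.158, 0.987, -0.003]
wrist_force: [-3.3, -11.0, -0.6]
finger_gap: 0.0
grip_force: 5.8
```

```bash
python3 f.py
```

```text
tcp [ 0.5205 -0.037   0.0299] along -0.1097 drag 11.46 [ -3.29 -10.98  -0.56] t 25.1
```

The block no longer moves while the force climbs to 11 N, so it is at the fence. I'll back off and lift clear.

Call:
carry_out(steps=[[[0,0,0],[0,-0.5,0],255],[[0,0,0],[0,-2,0],255],[[0,0,0],[0,-4,0],255],[[0,0,0],[0,-6,-4],255],[[0,0,0],[0,-8,-9],255],[[0,0,0],[0,-10,-12],255],[[0,0,0],[0,-10,-12],255],[[0,0,0],[0,-10,-12],255]])

```text
clock: 26.1
tcp_pos: [0.4892, -0.1296, 0.1494]
orientation: [0.003, 0.157, 0.988, -0.0]
wrist_force: [-0.0, -0.1, 0.2]
finger_gap: 0.0004
grip_force: 0.0
```

```bash
python3 - <<'E'
from h import *
print(env.get_state()['tcp_pos'])
c,p,d=snap('top'); uv,P=cloud(c,d); r=np.hypot(P[:,0]-.5494,P[:,1]-.066)
g=P[(r<.042)&(P[:,2]>.185)&(P[:,2]<.23)]; print(np.median(g[:,2]),cv2.minAreaRect((g[:,:2]*1000).astype(np.float32)))
block()
save('end.png',cv2.resize(p[130:240,160:390],None,fx=3.4,fy=3.4,interpolation=cv2.INTER_CUBIC))
E
```

```text
[ 0.4891656  -0.12956791  0.14936448]
0.2014863239778204 ((549.4825439453125, 66.13023376464844), (69.11476135253906, 17.852092742919922), 45.185054779052734)
block mask along bracket x:  [-0.268  -0.1765 -0.0925  0.0604  0.0679  0.0719] 544
```

View pics/end.png

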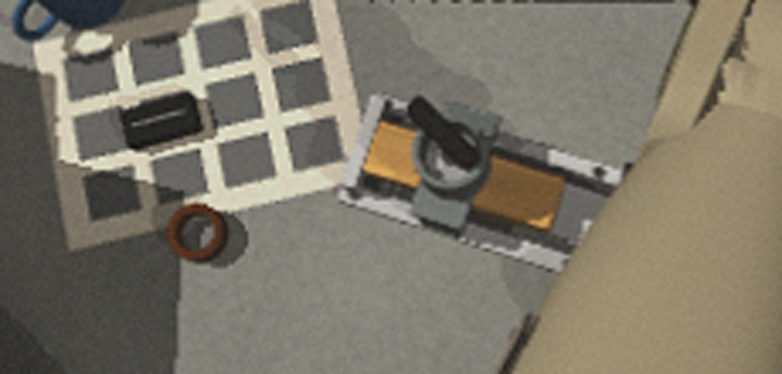

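The picture shows the block's front against the fence at about crop (370,150), the driver standing in the sleeve at (450,135), and the stand empty at (197,232). The battery box at (162,120) hasn't moved. Handing in.

```bash
python3 -c "
from workcell import env
print(env.hand_in())"
```

```text
the job is handed in; nothing more can be done
None
```

The job is handed in, though no verdict came back: the block is at the fence, the driver stands in the screw, and the foot force is about 2.7 N (estimated from about 4.3 N of drag, not measured directly).

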